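# Put a gated gear shifter into third for setting its linkage

## Robot

A 6-joint arm with a two-finger parallel gripper is mounted at the origin on a cart in front of the work surface, level with it; the furniture and walls round the work are solid. World frame = base frame: x ahead of the robot, y to its left, z up, the work surface at z = 0. Lengths are in m, angles in rad, forces in N, time in s.
With the tool pointing down it reaches from about 0.3 to 0.875 m from the base axis. Payload 6.4 kg.
Tool frame: the origin (TCP) lies where the fingers leave the gripper's body, on its centre line; the fingertips stand 73 mm ahead of it and the grasp point (between the pads) lies 54 mm ahead of it; z points along the fingers, y is the line along which they close (so a half turn about z gives the same grasp; the last joint's range is limited). The gripper opens to 85 mm and grips with 20 to 120 N. Pads are 22 mm wide; open, the fingers measure 114 mm over their backs; the gripper's body (76 mm by 85 mm) begins 54 mm behind the grasp point. The pads swing forward as they close: fully open they stand 13 mm farther back than shut.
Start: joints at [1.078, 0.181, 1.607, -0, 1.354, -0.206], TCP at [0.163, 0.552, 0.304] pointing down, gripper open.
Joint ranges: [-2.99, 2.99], [-0.89, 2.07], [0.3, 2.58], [-1.14, 4.28], [0, 2.63], [-3.12, 3.12]. Speed limits (rad/s): [2.57, 2.57, 3.01, 3.14, 3.14, 3.14].

## Interface

Orientations are given as a unit quaternion [w, x, y, z].
In Python, from bench import ctrl gives the robot as it stands.
- The arm moves only by the tool carry_out, never from a script. Its argument "steps" is one flat list of numbers, 7 for each row, row after row: the shift along the tool's x, y, z in m, then the turn, a rotation vector about the tool's x, y, z in rad, then the opening, from 0 (shut) to 1 (fully open). In form: [dx, dy, dz, wx, wy, wz, claw, dx, dy, dz, wx, wy, wz, claw, ...]. A call has 1 to 20 rows; each row is the pose to reach, as a shift and turn from the pose commanded when the call began, along the tool's axes at that moment; what a row does not reach only later rows make up. A row lasts 1/10 s, in which the tool goes at most 50 mm and 8.59 degrees, less where a joint would pass 70% of its speed; a pose out of reach is approached as far as the arm can. A call with a gripper value outside its range is refused whole. The fingers move at their own pace and stop on an object; the grip force is fixed at half the most. Time passes only in rows, so rows that repeat a pose let the fingers close. It gives the time, the measured TCP pose, the force, the opening and the grip force at its end, in the units of the state.
- ctrl.get_obs(): the state, without advancing time (a new reading comes with each control period).
- ctrl.camera(name): name is "side" or "top"; returns the picture (480x640x3 uint8, red, green, blue); there is no depth.
- ctrl.camera_params(name): a dict with "vertical_fov" (degrees; the focal length in pixels is half the picture's height over the tangent of half this angle, whatever the lens; pixels are square), "cx", "cy" (the principal point, pixels), "cam_to_world" (4x4, takes a point from camera to world coordinates). Camera axes: x right, y down, z forward; pixel columns grow to the right and rows downward; lengths in m; the calibration is good to about 2 mm. A picture is of the moment at which its call begins. camera_params takes no time and is no camera call.
- ctrl.hand_in(): hands the job in; it is judged then, once.
The state is a dict: "time_s": time; "q": joint angles; "dq": joint speeds; "joint_efforts": joint torques, N m; "eef_pos": TCP position; "eef_rot": TCP orientation; "wrist_force": force on the tool from outside, world axes, zero at the start; "torque": the same for the moment, N m; "opening": opening from 0.0 (shut) to 1.0 (fully open); "grasp_force": force on a finger pad.
Only numpy, scipy, OpenCV 4.12 (cv2) and the standard library are available. Lean on these libraries where they do the work, as an engineer would, in place of code of your own. Each camera call takes 0.05 s, during which the arm holds its last target. There are 200 camera calls.

## Task

The finished gear shifter is bolted to the bench and must stand in third before its linkage can be set. Push its lever, with the outside of closed fingers or the fingertips and without taking it between the fingers: from wherever it stands on the left side of the gate into the cross channel, across to the right, and then forward, away from you, fully home in the far right slot. Never let it run into the near right slot, which is reverse, and leave the loose things round it where they are.

Things in the scene. Friction and masses are not known exactly. Their poses are not given: they have to be found in the camera images.
- shifter: Gear shifter on a dark steel base plate 156 x 126 x 8 mm (x, y, z), bolted down; on four pillars a flat aluminium gate plate 112 x 100 mm, top 125 mm above the bench, screw heads 4 mm higher. Origin: centre of the base's underside. Its +x is FORWARD (away from the robot within 20 deg), +y LEFT. A 60 mm high bracket stands at its front right corner.
- gate (a point): Middle of the H cut in the gate plate, on its top face; axes as the shifter's. Cross channel along y at x = 0; four slots along x, centre lines at y = +18 mm (left: first forward, second rear) and -18 mm (right: THIRD FORWARD, reverse rear, on the robot's side). Channel and slots 17 mm wide; the tongues between left and right slots have fully rounded noses.
- third_end (a point): Where the lever's axis passes the top of the gate plate when it is fully home in third (far right slot, against the rubber bumper): 25 mm forward and 18 mm right of the middle of the H.
- pivot (a point): The fixed point about which the lever tilts, 50 mm above the bench in the middle of the shifter, under the gate plate; axes as the shifter's. From here the knob centre is at x = 170 sin(shift) cos(select), y = -170 sin(select), z = 170 cos(shift) cos(select) mm.
- knob (a point): Centre of the 40 mm black ball knob on top of the lever, 170 mm from the pivot (220 mm above the bench upright, about 206 mm at a slot end). Below it a short cone, 21 mm wide at most, then from 30 mm below the knob centre a bare round steel stem, 12 mm, down through the gate. z of this point points up along the lever.
- shift (a joint): Fore-and-aft tilt of the lever, rad: 0 upright in the cross channel, positive forward; slot ends stop it at about +0.33 and -0.33 (knob 54 mm forward or back). It can cross only within about 0.035 of 0. Starts anywhere from -0.30 to +0.30. No spring: friction (2 to 3 N at the knob) leaves it where it is put. Fully home in third: above 0.29.
- select (a joint): Sideways tilt of the lever, rad: 0 midway, positive to the RIGHT. In the left slots about -0.25, in the right slots about +0.25 (knob 42 mm from the middle), with about 0.03 of play; the outer slot walls stop it at about 0.28 either way. Starts on the left. Friction as above, no spring.
- headtube: Loose bystander: bare white steel tube standing upright, 49 mm diameter, 110 mm high, ahead of the shifter. Origin: centre of its underside.
- flux_tin: Loose bystander: round tin with a screw lid, 75 mm diameter, 48 mm high, to the left of the shifter. Origin: centre of its underside.
- bin_blue: Loose bystander: small open-fronted bin of nuts, 100 x 69 x 51 mm, ahead and to the left of the shifter. Origin: centre of its underside.
- offcut_3: Loose bystander: thin tube offcut, 19 mm diameter, 150 mm long along its own y, lying on the bench between the robot and the shifter. Origin: middle of its underside.

How it is judged:
By the outcome, as a careful person would: the job done as asked, in the order asked, and still so for the second after the job is handed in, with the robot touching nothing.
It also fails if it takes over 58 s, if anything falls off the work surface, if the arm or the gripper's body presses on something with over 40 N, if the wrist force passes 120 N, or if a joint passes its speed limit or range.

## Working session

There is one attempt and no reset: what is moved stays moved. The work goes in short steps, Python scripts to look and compute and a tool call to move; the robot and the scene stay as the last step left them, time stands still between calls to the robot, and variables do not carry over. Pictures are saved under pics/ and viewed, at most 11 in all, crops included, and the job is handed in when it is done.

Besides the shell and the picture viewer there is one more tool, called after "Emit:" as name(argument=value, ...) on one line, values as JSON. carry_out: Moves the arm, as the interface text tells. Its arguments: {"type":"object","properties":{"steps":{"type":"array"}},"required":["steps"]}

```bash
mkdir -p pics; ls; python3 - <<'E'
from bench import ctrl
import cv2,numpy as np
for n in("side","top"):
    im=ctrl.camera(n);cv2.imwrite(f"pics/{n}0.png",im[:,:,::-1])
    p=ctrl.camera_params(n);print(n,p["vertical_fov"],p["cx"],p["cy"],np.round(p["cam_to_world"],3).tolist())
o=ctrl.get_obs();print(o["time_s"],o["eef_pos"],o["eef_rot"],o["opening"])
E
```

```text
pics
side 48.27773125959465 310.8711669548613 241.23681588257767 [[-0.954, -0.133, 0.269, 0.274], [-0.299, 0.344, -0.89, 1.155], [0.026, -0.929, -0.368, 0.506], [0.0, 0.0, 0.0, 1.0]]
top 55.87668450588465 317.47691961310073 241.19622166303338 [[-0.082, -0.97, 0.231, 0.343], [-0.997, 0.08, -0.019, 0.313], [-0.0, -0.232, -0.973, 0.983], [0.0, 0.0, 0.0, 1.0]]
0.1 [0.16245708 0.55118104 0.30306553] [-2.77779840e-04  1.42903525e-01  9.89736312e-01 -7.34076027e-04] 1.0050205682314262
```

View pics/side0.png

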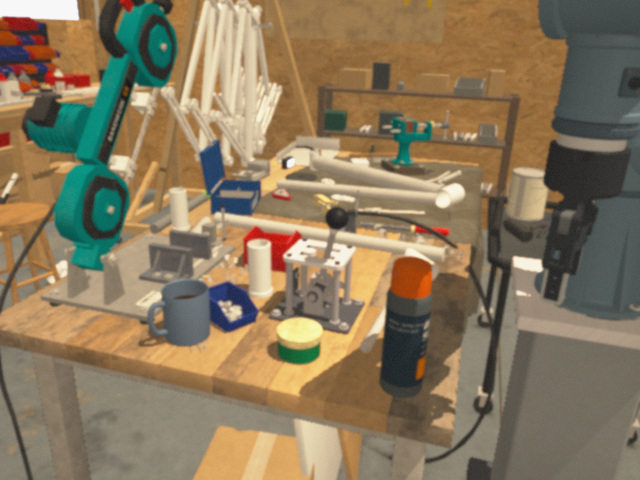

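View pics/top0.png

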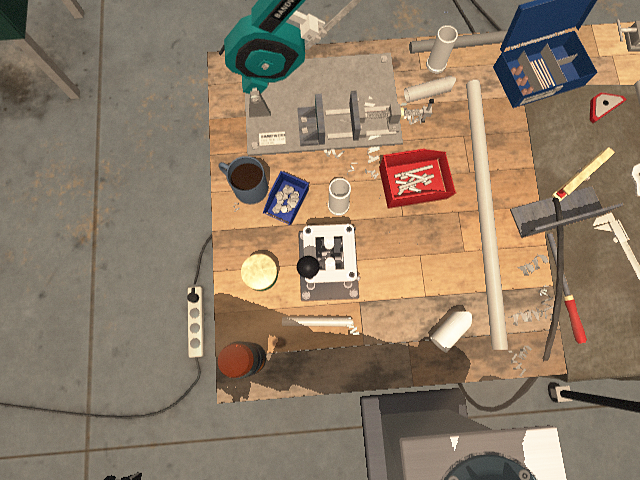

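The side view shows the knob at (337,217) and the gate plate near (318,253). In the top view the knob is at (308,266), on the left rear, and the white gate plate spans about (300..356, 225..282).

```bash
cat > h.py <<'E'
from bench import ctrl
import cv2,numpy as np
def ray(n,u,v):
    p=ctrl.camera_params(n);f=240/np.tan(np.radians(p["vertical_fov"]/2));T=np.array(p["cam_to_world"])
    d=T[:3,:3]@np.array([(u-p["cx"])/f,(v-p["cy"])/f,1]);return T[:3,3],d/np.linalg.norm(d)
def plane(n,u,v,z):
    o,d=ray(n,u,v);return o+d*(z-o[2])/d[2]
def tri(a,b):
    (o1,d1),(o2,d2)=ray("top",*a),ray("side",*b)
    s=np.linalg.lstsq(np.c_[d1,-d2],o2-o1,rcond=None)[0]
    p,q=o1+s[0]*d1,o2+s[1]*d2;return (p+q)/2,np.linalg.norm(p-q)
def knob(n,im,win):
    x0,y0,x1,y1=win;m=(im[y0:y1,x0:x1].max(2)<50).astype(np.uint8)
    m=cv2.morphologyEx(m,cv2.MORPH_OPEN,cv2.getStructuringElement(cv2.MORPH_ELLIPSE,(11,11)))
    k,l,s,c=cv2.connectedComponentsWithStats(m)
    if k<2:return None
    i=1+s[1:,4].argmax();print(n,"knob px",c[i]+[x0,y0],s[i]);return c[i]+[x0,y0]
E
python3 - <<'E'
from h import *
t=cv2.imread("pics/top0.png");s=cv2.imread("pics/side0.png")
a=knob("top",t,(285,215,370,300));b=knob("side",s,(310,195,365,240))
print("knob",tri(a,b))
c1=cv2.resize(t[210:310,285:375],None,fx=6,fy=6,interpolation=2)[:,:400*2]
c2=cv2.resize(s[195:335,265:370],None,fx=4,fy=4,interpolation=2)
cv2.imwrite("pics/c1.png",c1);cv2.imwrite("pics/c2.png",c2)
E
```

```text
Traceback (most recent call last):
  File "h.py", line 9, in tri
    (o1,d1),(o2,d2)=ray("top",*a),ray("side",*b)
                    ~~~^^^^^^^^^^
TypeError: Value after * must be an iterable, not NoneType
```

```bash
sed -i 's/<50)/<70)/' h.py; python3 - <<'E'
from h import *
t=cv2.imread("pics/top0.png");s=cv2.imread("pics/side0.png")
c1=cv2.resize(t[210:310,285:375],None,fx=6,fy=6,interpolation=2)
c2=cv2.resize(s[195:335,265:370],None,fx=4,fy=4,interpolation=2)
cv2.imwrite("pics/c1.png",c1);cv2.imwrite("pics/c2.png",c2)
print(t[266,300:318].max(1),s[217,325:350].max(1))
a=knob("top",t,(285,215,370,300));b=knob("side",s,(310,195,365,240))
if a is not None and b is not None: print("knob",tri(a,b))
else: print("knob",tri((308,266),(337,217)))
E
```

```text
[40 43 44 43 55 61 64 87 87 75 53 49 44 45 46 32 37 30] [95 60 43 33 37 40 43 47 49 54 54 52 60 56 55 53 57 51 53 52 54 47 56 65
 75]
side knob px [336.12451362 220.22568093] [ 16  17  22  17 257]
knob (array([0.48235683, 0.31809201, 0.21057918]), np.float64(0.001786550104548896))
```

View pics/c1.png

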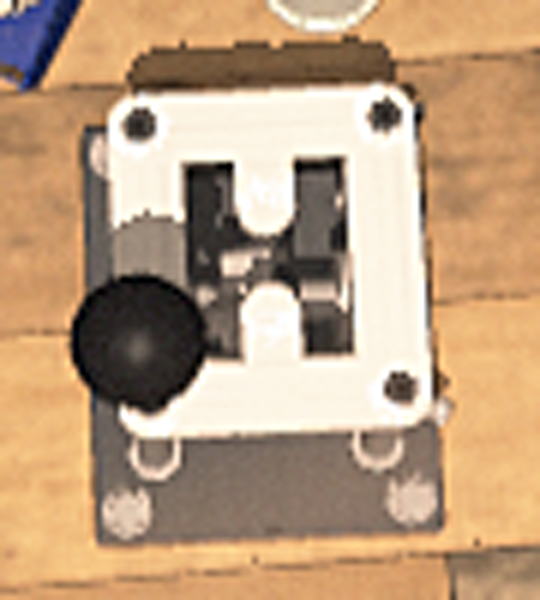

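View pics/c2.png

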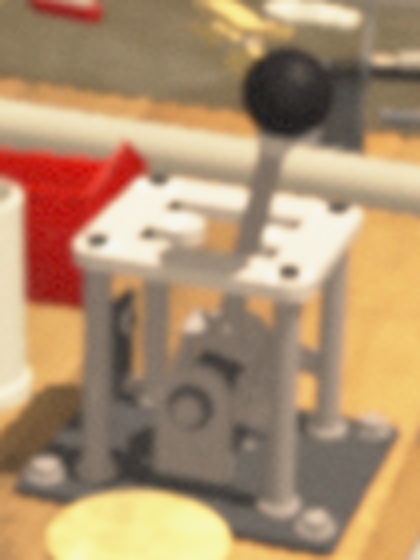

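The crops show the plate screws at (140,124), (385,115) and (400,387) in c1, with the knob at (138,342). In c2 the knob is at (288,92). The lever stands in the left rear slot (second).

```bash
python3 - <<'E'
from h import *
P=lambda x,y,z:plane("top",285+x/6-.4,210+y/6-.4,z)
TL,TR,BR=P(140,124,.129),P(385,115,.129),P(400,387,.129)
print(TL,TR,BR,np.linalg.norm(TL-TR),np.linalg.norm(TR-BR))
c=(TL+BR)/2;fx=TR-BR;fl=TL-TR
yaw=(np.arctan2(fx[1],fx[0])+np.arctan2(-fl[0],fl[1]))/2
print("centre",c,"yaw",yaw,np.arctan2(fx[1],fx[0]),np.arctan2(-fl[0],fl[1]), "nose centre",P(269,259,.125))
k,e=tri((285+138/6-.4,210+342/6-.4),(265+288/4-.4,195+92/4-.4));print("knob",k,e)
R=np.array([[np.cos(yaw),np.sin(yaw)],[-np.sin(yaw),np.cos(yaw)]])
l=R@(k-c)[:2];print("local",l,"shift",np.arctan2(l[0],k[2]-.05),"sel",-np.arcsin(l[1]/.17))
# bystanders
for n,u,v,z in(("headtube top",340,186,.11),("tin top",259,270,.048),("bin",287,197,.03),("offA",283,320,.01),("offB",357,326,.01),("can",238,360,.15)):
    w=plane("top",u,v,z);print(n,w,R@(w-c)[:2])
E
```

```text
[0.56863825 0.31346848 0.129     ] [0.56511254 0.23378857 0.129     ] [0.47571433 0.23779933 0.129     ] 0.07975787425192896 0.08948813899353868
centre [0.52217629 0.27563391 0.129     ] yaw -0.04452676694035617 -0.04483392486603347 -0.04421960901467887 nose centre [0.52135777 0.27544551 0.125     ]
knob [0.48215371 0.31898178 0.20966088] 0.0005375634742109983
local [-0.04191242  0.04152342] shift -0.2567167599900501 sel -0.24675176730446113
headtube top [0.66146785 0.24101188 0.11      ] [ 0.1406946  -0.02838756]
tin top [0.51280361 0.42215054 0.048     ] [-0.01588515  0.14595421]
bin [0.67464304 0.35386455 0.03      ] [0.14883342 0.08493972]
offA [0.40820878 0.38143342 0.01      ] [-0.11856391  0.10062172]
offB [0.38286523 0.22622897 0.01      ] [-0.13697387 -0.05555699]
can [0.33517733 0.45598478 0.15      ] [-0.19484141  0.17184841]
```

```bash
cat >> h.py <<'E'
from scipy.spatial.transform import Rotation as Ro
C=np.array([.5218,.2755]);YAW=-.0445
RL=Ro.from_euler("z",YAW).as_matrix()
def loc(p):
    q=RL.T@(np.array(p)-[*C,0]);return q
def go(x,y,tip):
    o=ctrl.get_obs();w,a,b,c=o["eef_rot"];T=Ro.from_quat([a,b,c,w])
    W=RL@np.array([x,y,tip+.073])+[*C,0]
    G=Ro.from_matrix(RL@np.array([[-1,0,0],[0,1,0],[0,0,-1.]]))
    print("t",o["time_s"],"tip loc",loc(o["eef_pos"]),"F",o["wrist_force"],"shift",T.inv().apply(W-o["eef_pos"]),"turn",(T.inv()*G).as_rotvec())
E
python3 - <<'E'
from h import *
go(-.1,.0415,.3);go(-.1,.0415,.195)
E
```

```text
t 0.1 tip loc [-0.37125094  0.25942264  0.30306553] F [ 0.14771306 -0.51371665 -0.69606158] shift [-0.31558947 -0.14658452 -0.06981723] turn [-0.00148378 -0.00052404 -0.2422889 ]
t 0.1 tip loc [-0.37125094  0.25942264  0.30306553] F [ 0.14771306 -0.51371665 -0.69606158] shift [-0.31562518 -0.14642361  0.03518264] turn [-0.00148378 -0.00052404 -0.2422889 ]
```

Emit:
carry_out(steps=[0,0,-0.04,0,0,0,0,0,0,-0.07,0,0,0,0,-0.04,-0.018,-0.07,0,0,-0.08,0,-0.08,-0.037,-0.07,0,0,-0.16,0,-0.12,-0.055,-0.07,0,0,-0.242,0,-0.16,-0.073,-0.07,0,0,-0.242,0,-0.2,-0.092,-0.07,0,0,-0.242,0,-0.24,-0.11,-0.07,0,0,-0.242,0,-0.28,-0.129,-0.07,0,0,-0.242,0,-0.316,-0.147,-0.07,0,0,-0.242,0,-0.316,-0.147,-0.07,0,0,-0.242,0,-0.316,-0.147,-0.035,0,0,-0.242,0,-0.316,-0.147,0,0,0,-0.242,0,-0.316,-0.147,0.035,0,0,-0.242,0,-0.316,-0.147,0.035,0,0,-0.242,0,-0.316,-0.147,0.035,0,0,-0.242,0])

```text
time_s: 1.7
eef_pos: [0.4237, 0.3214, 0.269]
eef_rot: [-0.001, 0.022, 1.0, -0.0]
wrist_force: [0.6, 0.5, 0.4]
opening: -0.002
grasp_force: 0.0
```

```bash
python3 - <<'E'
from h import *
go(-.031,.0415,.195)
im=ctrl.camera("side")[:,:,::-1];t=ctrl.camera("top")[:,:,::-1]
cv2.imwrite("pics/a.png",np.hstack([cv2.resize(im[150:350,240:420],None,fx=2,fy=2),cv2.resize(t[150:350,240:420],None,fx=2,fy=2)]))
E
```

```text
t 1.7 tip loc [-0.10003519  0.04153144  0.26902724] F [0.60014229 0.50699373 0.37279965] shift [-6.90365005e-02 -4.07075469e-05  9.34414589e-04] turn [-0.00054663 -0.00134493  0.00014202]
```

View pics/a.png

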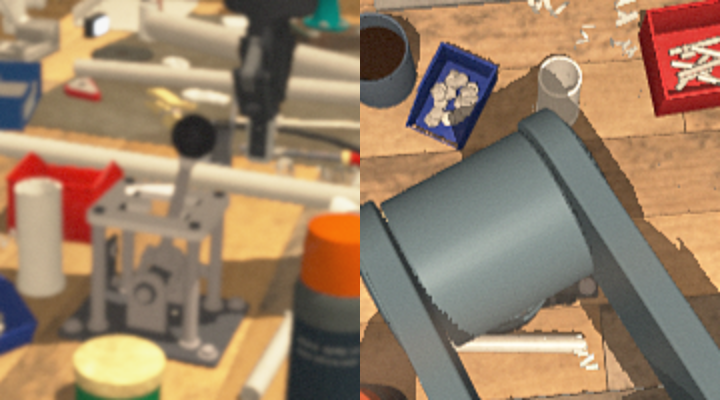

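Side crop: fingertips (255,155) stand behind the knob (192,135), slightly below its centre; the arm hides the top view.

Emit:
carry_out(steps=[-0.012,0,0,0,0,0,0,-0.022,0,0,0,0,0,0,-0.026,0,0,0,0,0,0,-0.03,0,0,0,0,0,0,-0.034,0,0,0,0,0,0,-0.038,0,0,0,0,0,0,-0.042,0,0,0,0,0,0,-0.046,0,0,0,0,0,0,-0.05,0,0,0,0,0,0,-0.054,0,0,0,0,0,0,-0.058,0,0,0,0,0,0,-0.062,0,0,0,0,0,0,-0.065,0,0,0,0,0,0,-0.065,0,0,0,0,0,0,-0.065,0,0,0,0,0,0])

```text
time_s: 3.3
eef_pos: [0.4895, 0.318, 0.2687]
eef_rot: [0.0, 0.023, 1.0, -0.0]
wrist_force: [0.7, 0.4, 0.3]
opening: -0.0
grasp_force: 0.0
```

```bash
cat >> h.py <<'E'
def side(name):
    im=ctrl.camera("side")[:,:,::-1];cv2.imwrite("pics/%s.png"%name,im)
    g=cv2.GaussianBlur(im.max(2),(3,3),0)
    a=cv2.resize(g[180:260,290:380],None,fx=4,fy=4,interpolation=cv2.INTER_CUBIC)
    h=cv2.HoughCircles(a,cv2.HOUGH_GRADIENT,1,30,param1=100,param2=12,minRadius=36,maxRadius=52)
    for x,y,r in (h[0][:3] if h is not None else []):
        u,v=290+(x+.5)/4-.5,180+(y+.5)/4-.5;show(u,v,r/4)
def show(u,v,r=0):
    o,d=ray("side",u,v);q=o-np.array([*C,.05]);b=q@d;D=b*b-q@q+.17**2
    for s in ([-1,1] if D>0 else [0]):
        l=loc(o+d*(-b+s*np.sqrt(max(D,0))));print("px",round(u,1),round(v,1),round(r,1),"local",np.round(l,4),"D",round(D,5))
E
python3 - <<'E'
from h import *
show(265+72-.4,195+23-.4)
go(-.031,.0415,.195);side("b")
im=cv2.imread("pics/b.png");cv2.imwrite("pics/b2.png",cv2.resize(im[170:320,260:400],None,fx=4,fy=4))
E
```

```text
px 336.6 217.6 0 local [-0.0417  0.0414  0.2095] D 0.01012
px 336.6 217.6 0 local [ 0.0124 -0.141   0.1441] D 0.01012
t 3.3 tip loc [-0.03420873  0.04106721  0.26874227] F [0.6729686  0.41877653 0.25645245] shift [-0.003208    0.00043467  0.00074432] turn [-0.00021739  0.00066846 -0.00053606]
px 316.0 212.0 12.0 local [-0.0047  0.0421  0.2146] D 0.00835
px 316.0 212.0 12.0 local [ 0.0513 -0.1219  0.1568] D 0.00835
px 355.5 189.2 10.5 local [-0.0442 -0.0649  0.2319] D -0.01035
px 353.5 220.8 11.5 local [-0.068   0.0278  0.2033] D 0.00847
px 353.5 220.8 11.5 local [-0.0242 -0.1404  0.1427] D 0.00847
```

View pics/b2.png

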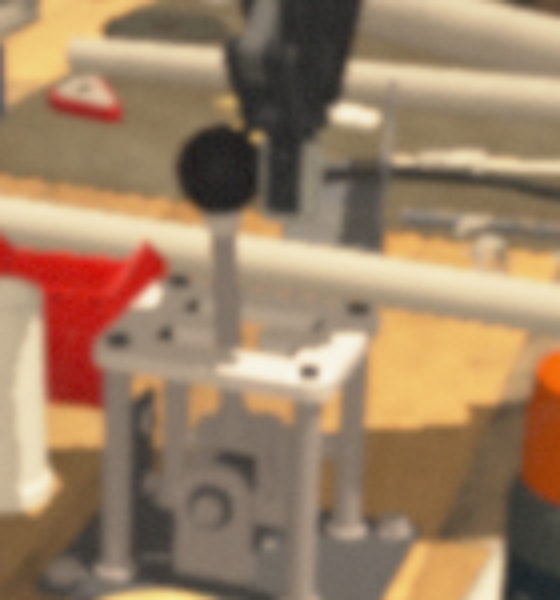

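Knob centre at crop (219,168), about 3 mm short of upright, with the fingers touching its rear. I'll push 4 mm more, go round to its left, and push halfway across.

Emit:
carry_out(steps=[-0.003,0,0,0,0,0,0,-0.0045,0,0,0,0,0,0,-0.0045,0,0,0,0,0,0,0.01,0,0,0,0,0,0,0.035,0,0,0,0,0,0,0.035,0.03,0,0,0,0,0,0.035,0.06,0,0,0,0,0,0.035,0.06,0,0,0,0,0,0,0.06,0,0,0,0,0,-0.036,0.06,0,0,0,0,0,-0.036,0.06,0,0,0,0,0,-0.036,0.06,0,0,0,0,0])

```text
time_s: 4.55
eef_pos: [0.5283, 0.3756, 0.2683]
eef_rot: [-0.0, 0.023, 1.0, -0.0]
wrist_force: [-0.9, 0.4, -0.7]
opening: 0.003
grasp_force: 0.0
```

```bash
python3 - <<'E'
from h import *
go(0.001,.0,.195);side("c")
im=cv2.imread("pics/c.png");t=ctrl.camera("top")[:,:,::-1]
cv2.imwrite("pics/c3.png",np.hstack([cv2.resize(im[170:320,260:360],None,fx=4,fy=4),cv2.resize(t[180:330,280:380],None,fx=4,fy=4)]))
E
```

```text
t 4.55 tip loc [0.00203377 0.10033036 0.26825017] F [-0.89859785  0.39151681 -0.69347441] shift [ 0.00086442 -0.10033178  0.00031558] turn [-0.00064495 -0.00073656 -0.00168579]
px 312.0 211.8 11.2 local [0.0022 0.0431 0.2144] D 0.00808
px 312.0 211.8 11.2 local [ 0.0587 -0.1179  0.1576] D 0.00808
px 326.0 187.0 9.8 local [ 0.0091 -0.0514  0.2332] D -0.0074
px 319.5 203.5 10.5 local [0.0005 0.0093 0.2197] D 0.00353
px 319.5 203.5 10.5 local [ 0.0364 -0.0982  0.1839] D 0.00353
```

View pics/c3.png

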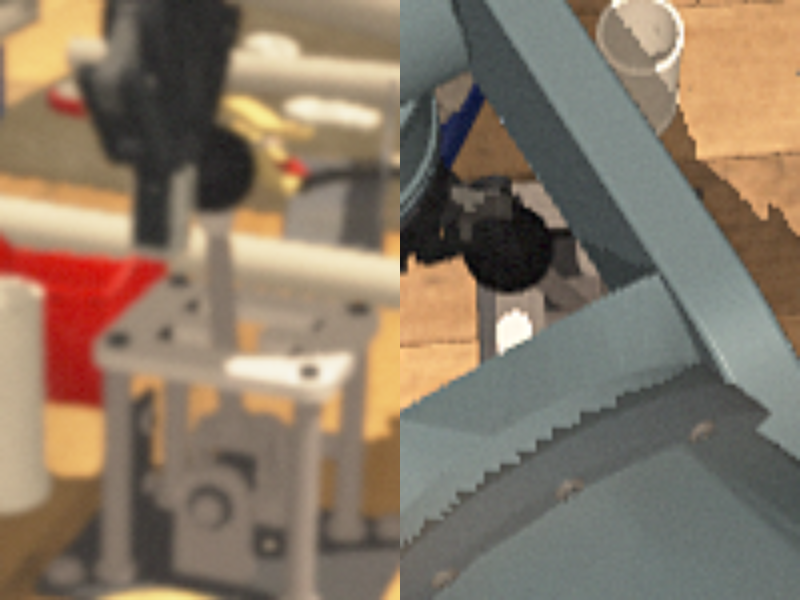

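The knob is at about (313,212) in the side view and (307,242) in the top view. It's upright in the channel, with the fingers to its left. I'll push halfway across.

Emit:
carry_out(steps=[0,-0.012,0,0,0,0,0,0,-0.02,0,0,0,0,0,0,-0.025,0,0,0,0,0,0,-0.03,0,0,0,0,0,0,-0.035,0,0,0,0,0,0,-0.04,0,0,0,0,0,0,-0.045,0,0,0,0,0,0,-0.05,0,0,0,0,0,0,-0.055,0,0,0,0,0,0,-0.06,0,0,0,0,0,0,-0.065,0,0,0,0,0,0,-0.067,0,0,0,0,0,0,-0.067,0,0,0,0,0])

```text
time_s: 5.95
eef_pos: [0.5246, 0.309, 0.2686]
eef_rot: [-0.0, 0.023, 1.0, -0.0]
wrist_force: [0.2, 1.3, 0.3]
opening: 0.008
grasp_force: 0.3
```

```bash
python3 - <<'E'
from h import *
print("before",loc(plane("top",306.6,241.6,.2145)))
go(0.001,-.0075,.195);side("d")
im=cv2.imread("pics/d.png");t=ctrl.camera("top")[:,:,::-1]
cv2.imwrite("pics/d3.png",np.hstack([cv2.resize(im[170:320,260:360],None,fx=4,fy=4),cv2.resize(t[180:330,280:380],None,fx=4,fy=4)]))
E
```

```text
before [0.00214634 0.04196314 0.2145    ]
t 5.95 tip loc [0.00135055 0.03363867 0.268629  ] F [0.18262238 1.31946872 0.30528415] shift [ 0.00032071 -0.04113846  0.00065814] turn [-0.00070362 -0.0005734  -0.0007162 ]
px 319.2 201.5 11.7 local [ 0.0045 -0.0011  0.2199] D 0.00233
px 319.2 201.5 11.7 local [ 0.0338 -0.0884  0.1912] D 0.00233
px 337.8 186.8 10.9 local [-0.0118 -0.0576  0.2347] D -0.00866
px 353.2 220.8 11.5 local [-0.0677  0.0282  0.2034] D 0.00853
px 353.2 220.8 11.5 local [-0.0236 -0.1406  0.1426] D 0.00853
```

View pics/d3.png

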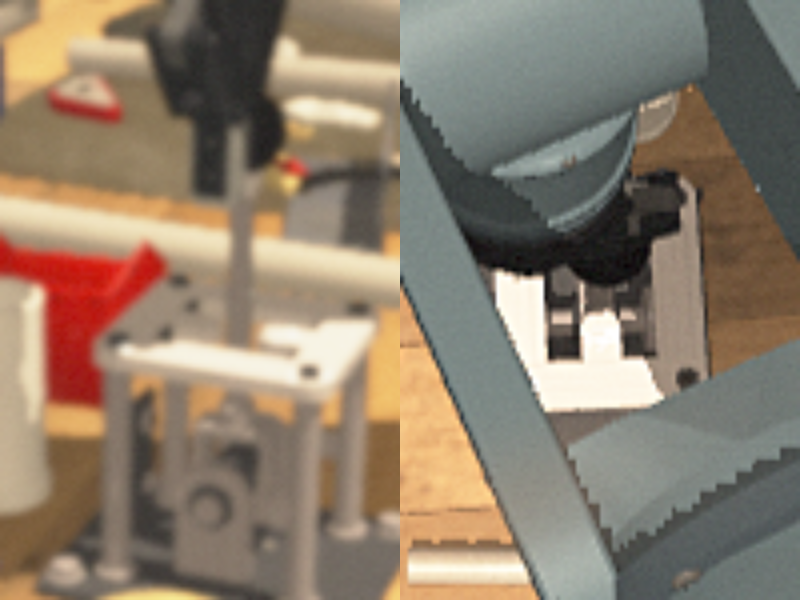

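The knob's right edge is at (331,202) in the side view, and the lever is midway between the tongues. I'll push on to the right.

Emit:
carry_out(steps=[0,-0.005,0,0,0,0,0,0,-0.01,0,0,0,0,0,0,-0.015,0,0,0,0,0,0,-0.02,0,0,0,0,0,0,-0.025,0,0,0,0,0,0,-0.03,0,0,0,0,0,0,-0.035,0,0,0,0,0,0,-0.039,0,0,0,0,0,0,-0.042,0,0,0,0,0,0,-0.043,0,0,0,0,0,0,-0.043,0,0,0,0,0])

```text
time_s: 7.15
eef_pos: [0.5227, 0.2664, 0.2688]
eef_rot: [-0.0, 0.022, 1.0, -0.0]
wrist_force: [-0.2, 0.5, 0.7]
opening: -0.003
grasp_force: 0.2
```

```bash
python3 - <<'E'
from h import *
go(0.001,-.0075,.195);side("e")
im=cv2.imread("pics/e.png");t=ctrl.camera("top")[:,:,::-1]
cv2.imwrite("pics/e3.png",np.hstack([cv2.resize(im[170:320,260:360],None,fx=4,fy=4),cv2.resize(t[180:330,280:380],None,fx=4,fy=4)]))
E
```

```text
t 7.15 tip loc [ 0.0013124  -0.00900295  0.2687825 ] F [-0.2325163   0.45609713  0.68377773] shift [0.00031277 0.00150307 0.00078212] turn [-0.00034467 -0.00042992 -0.00046916]
px 328.0 198.8 9.2 local [-0.0011 -0.0343  0.2165] D 0.00031
px 328.0 198.8 9.2 local [ 0.0091 -0.0666  0.2061] D 0.00031
px 360.0 239.8 12.0 local [-0.089   0.0582  0.1826] D 0.01449
px 360.0 239.8 12.0 local [-0.0357 -0.1598  0.0956] D 0.01449
px 348.2 194.2 11.1 local [-0.0318 -0.0612  0.2217] D -0.00534
```

View pics/e3.png

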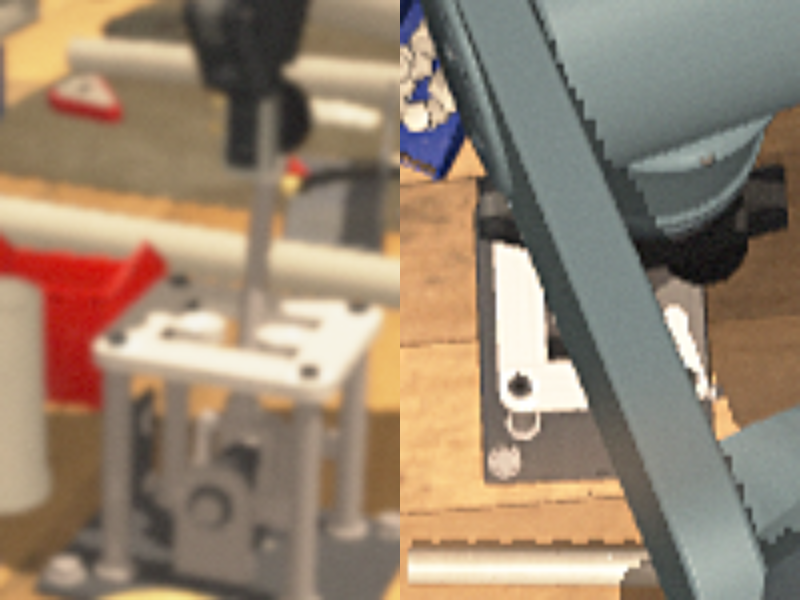

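The lever has crossed to the right: knob right edge at (336,199) in the side view, and (367,242) in the top view. Next I'll go round behind it and push forward.

Emit:
carry_out(steps=[0,0.01,0,0,0,0,0,0,0.025,0,0,0,0,0,0,0.025,0,0,0,0,0,0.035,0.025,0,0,0,0,0,0.075,0.025,0,0,0,0,0,0.075,0.025,0,0,0,0,0,0.075,-0.005,0,0,0,0,0,0.075,-0.034,0,0,0,0,0,0.075,-0.034,0,0,0,0,0,0.055,-0.034,0,0,0,0,0,0.04,-0.034,0,0,0,0,0,0.033,-0.034,0,0,0,0,0,0.028,-0.034,0,0,0,0,0,0.023,-0.034,0,0,0,0,0,0.018,-0.034,0,0,0,0,0,0.013,-0.034,0,0,0,0,0,0.008,-0.034,0,0,0,0,0,0.004,-0.034,0,0,0,0,0,0.0,-0.034,0,0,0,0,0,0.0,-0.034,0,0,0,0,0])

```text
time_s: 9.25
eef_pos: [0.5218, 0.2325, 0.2687]
eef_rot: [0.0, 0.023, 1.0, -0.0]
wrist_force: [-0.7, 0.2, -0.2]
opening: 0.002
grasp_force: 0.0
```

Emit:
carry_out(steps=[-0.004,0,0,0,0,0,0,-0.008,0,0,0,0,0,0,-0.012,0,0,0,0,0,0,-0.015,0,0,0,0,0,0,-0.017,0,0,0,0,0,0,-0.019,0,0,0,0,0,0,-0.019,0,0,0,0,0,0])

```text
time_s: 9.95
eef_pos: [0.5399, 0.2318, 0.2685]
eef_rot: [-0.001, 0.022, 1.0, -0.0]
wrist_force: [-3.4, -1.0, -1.7]
opening: 0.004
grasp_force: 1.9
```

```bash
python3 - <<'E'
from h import *
go(0.024,-.043,.195);side("f")
im=cv2.imread("pics/f.png");t=ctrl.camera("top")[:,:,::-1]
cv2.imwrite("pics/f3.png",np.hstack([cv2.resize(im[170:320,260:360],None,fx=4,fy=4),cv2.resize(t[180:330,280:380],None,fx=4,fy=4)]))
E
```

```text
t 9.95 tip loc [ 0.02007345 -0.04282991  0.26852601] F [-3.40137042 -1.02699562 -1.74768157] shift [-0.00392737 -0.00016883  0.00052027] turn [-0.00030659 -0.0014747  -0.00028086]
px 303.0 199.5 9.6 local [ 0.0428 -0.0205  0.2132] D 0.00024
px 303.0 199.5 9.6 local [ 0.0532 -0.0484  0.204 ] D 0.00024
px 306.8 219.2 11.4 local [0.0038 0.0643 0.2073] D 0.01161
px 306.8 219.2 11.4 local [ 0.073  -0.127   0.1363] D 0.01161
px 316.8 182.5 9.4 local [ 0.0259 -0.0465  0.2411] D -0.01046
```

View pics/f3.png

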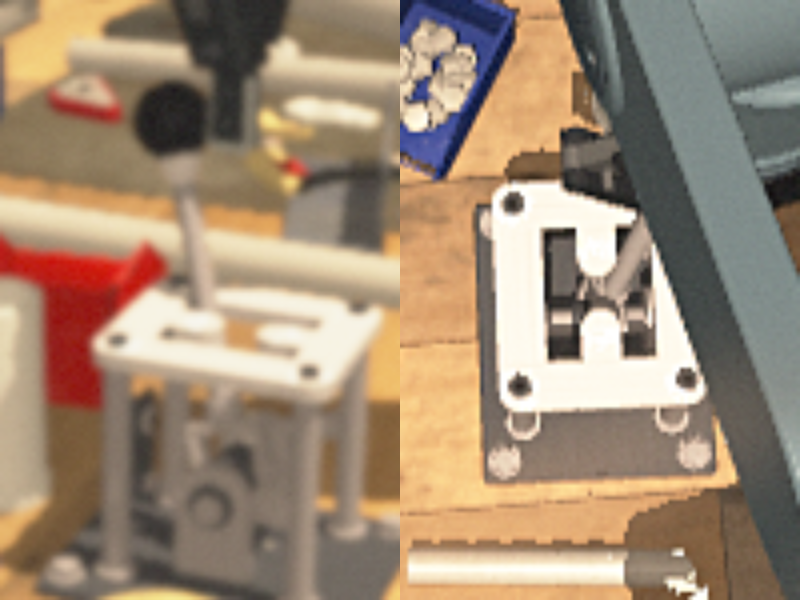

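The lever is forward in the far right slot: knob at about (303,199) in the side view, x ≈ 0.05. I'll nudge it home against the bumper.

Emit:
carry_out(steps=[-0.001,0,0,0,0,0,0,-0.002,0,0,0,0,0,0,-0.003,0,0,0,0,0,0,-0.004,0,0,0,0,0,0,-0.004,0,0,0,0,0,0])

```text
time_s: 10.55
eef_pos: [0.5419, 0.2319, 0.2682]
eef_rot: [-0.003, 0.022, 1.0, -0.0]
wrist_force: [-11.4, -1.2, 2.8]
opening: -0.0
grasp_force: 6.7
```

The force rose to 11 N, so it is against the bumper. I'll back off straight and then up, and look.

Emit:
carry_out(steps=[0.005,0,0,0,0,0,0,0.02,0,0,0,0,0,0,0.05,0,0,0,0,0,0,0.09,0,0,0,0,0,0,0.12,0,-0.03,0,0,0,0,0.13,0,-0.07,0,0,0,0,0.13,0.04,-0.11,0,0,0,0,0.13,0.08,-0.11,0,0,0,0,0.13,0.12,-0.11,0,0,0,0,0.13,0.16,-0.11,0,0,0,0,0.13,0.2,-0.11,0,0,0,0,0.13,0.24,-0.11,0,0,0,0,0.13,0.24,-0.11,0,0,0,0,0.13,0.24,-0.11,0,0,0,0])

```text
time_s: 11.95
eef_pos: [0.4254, 0.4782, 0.3791]
eef_rot: [0.001, 0.022, 1.0, 0.0]
wrist_force: [-0.1, -0.4, -0.6]
opening: -0.003
grasp_force: 0.0
```

```bash
python3 - <<'E'
from h import *
side("g");im=cv2.imread("pics/g.png");t=ctrl.camera("top")[:,:,::-1]
cv2.imwrite("pics/g3.png",np.hstack([cv2.resize(im[170:370,200:330],None,fx=3,fy=3),cv2.resize(t[150:350,240:375],None,fx=3,fy=3)]))
E
```

```text
px 331.5 186.5 11.4 local [-0.0006 -0.0545  0.2346] D -0.00814
px 294.8 241.8 12.2 local [0.0081 0.1075 0.1815] D 0.01931
px 294.8 241.8 12.2 local [ 0.1015 -0.1333  0.0788] D 0.01931
px 305.0 198.5 10.5 local [ 0.0446 -0.0361  0.2106] D -0.00018
```

View pics/g3.png

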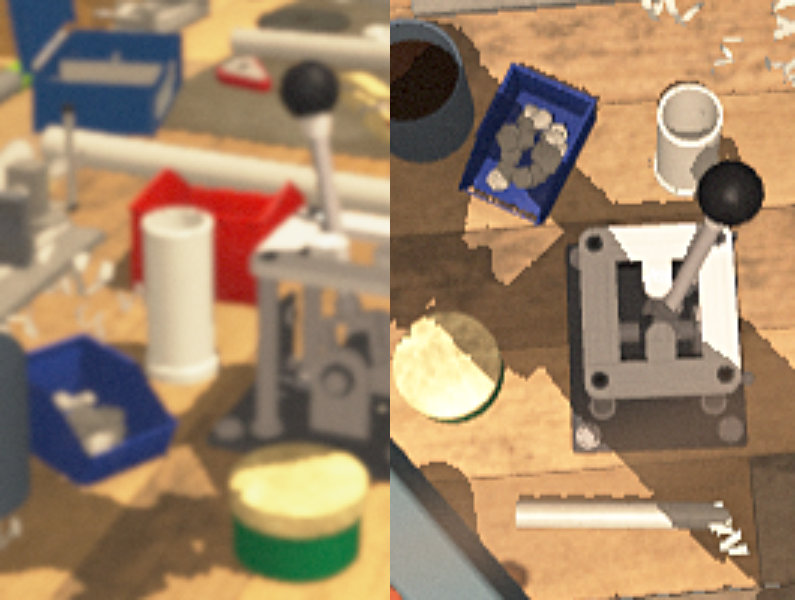

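The top view has the knob at (353,214), with the lever in the far right slot and the loose things undisturbed. The side view has it at (302.5,200).

```bash
python3 - <<'E'
from h import *
k,e=tri((353,213.7),(302.4,199.7));l=loc(k);s=np.arctan2(l[0],l[2]-.05);print(l,e,"shift",s)
if s>.3: print(ctrl.hand_in())
E
```

```text
[ 0.05237876 -0.04265131  0.20541508] 0.0002963276598957346 shift 0.3250693425189972
the job is handed in; nothing more can be done
None
```

The lever is fully home in third (measured shift about 0.325 rad, above the 0.29 needed), it never entered reverse, the loose things look undisturbed, and the job was handed in about 12 s into the 58 s limit.

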